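# Square a wall panel into the corner of a gluing jig

### The arm

A 7-joint arm with a two-finger parallel gripper is mounted at the origin on a cart in front of the work surface, level with it; the furniture and walls round the work are solid. World frame = base frame: x ahead of the robot, y to its left, z up, the work surface at z = 0. Lengths are in m, angles in rad, forces in N, time in s.
With the tool pointing down it reaches from about 0.4 to 0.75 m from the base axis. Payload 19.5 kg.
Tool frame: the origin (TCP) lies between the finger pads; the fingertips stand arm.nose_length ahead of it and the grasp point (between the pads) lies 11 mm behind it (arm.nose_length is the distance from the TCP to the fingertips, in m); z points along the fingers, y is the line along which they close (so a half turn about z gives the same grasp; the last joint's range is limited). The gripper opens to 85 mm and grips with 20 to 120 N. Pads are 22 mm wide; open, the fingers measure 114 mm over their backs; the gripper's body (76 mm by 85 mm) begins 54 mm behind the grasp point. The pads swing forward as they close: fully open they stand 13 mm farther back than shut.
Start: joints at [1.292, 0.707, -0.028, 1.485, 0.022, 0.951, -0.075], TCP at [0.135, -0.559, 0.2] pointing down, gripper open.
Joint ranges: [-2.71, 2.71], [-0.32, 2.16], [-1.57, 1.52], [0, 2.45], [-1.46, 4.6], [0, 2.02], [-2.83, 2.83]. Speed limits (rad/s): [1.89, 1.89, 2.57, 2.57, 3.01, 3.01, 3.01].

### API

Orientations are given as a rotation vector (axis times angle).
In Python, from bench import monitor, optics, workorder, arm gives the robot as it stands. The module is installed in compiled form; this text tells all that it offers.
- The arm moves only by the shell command python3 -m crank 'ROWS' [FORCE]. ROWS is a JSON object of lists of equal length, an entry for each row: "rotation": the turn, a rotation vector about the tool's x, y, z in degrees, a list of three; "linear": the shift along the tool's x, y, z in mm, a list of three; "gripper": the finger opening in mm, from 0 to 85.4. In form: {"rotation": [[wx, wy, wz], ...], "linear": [[dx, dy, dz], ...], "gripper": [gripper, ...]}. A call has 1 to 5 rows; each row shifts and turns the commanded pose from where the row before left it, along the tool's axes as they then stand; what a row does not reach is not made up. A row lasts 1/12 s, in which the tool goes at most 41.7 mm and 7.16 degrees, less where a joint would pass 70% of its speed; a pose out of reach is approached as far as the arm can. A call is refused whole if a number of a shift passes 41.7 or a number of a turn 7.16, either way. A call with a gripper value outside its range is refused whole. The fingers move at their own pace and stop on an object; FORCE is the grip in N (left out, the last holds). Time passes only in rows, so rows that do not move let the fingers close. It gives the time, the measured TCP pose, the force, the opening and the grip force at its end, in the units of the state.
- monitor.read_state(): the state, without advancing time (a new reading comes with each control period).
- optics.grab_frame(name): name is "side" or "top"; returns a dict with "image" (420x560x3 uint8, red, green, blue), "fx", "fy", "cx", "cy" (pixels), "dist_coeffs" ([k1, k2, p1, p2, k3] as OpenCV has them; the pictures are not rectified), "pose" (4x4, takes a point from camera to world coordinates). Camera axes: x right, y down, z forward; pixel columns grow to the right and rows downward; lengths in m; the calibration is good to about 2 mm. A picture is of the moment at which its call begins. There is no depth.
- workorder.close_job(): hands the job in; it is judged then, once.
The state is a dict: "time": time; "qpos": joint angles; "qvel": joint speeds; "joint_efforts": joint torques, N m; "ee_pos": TCP position; "eef_rot": TCP orientation; "ft_force": force on the tool from outside, world axes, zero at the start; "ft_torque": the same for the moment, N m; "width": finger opening in m; "grasp_force": force on a finger pad.
Only numpy, scipy, OpenCV 4.12 (cv2) and the standard library are available. Lean on these libraries where they do the work, as an engineer would, in place of code of your own. Each camera call takes 0.05 s, during which the arm holds its last target. There are 200 camera calls.

### The job

Take the beige model wall panel off the sloped drying stand and stand it upright on its long lower edge on the ground plate of the squaring jig. Push it home into the corner, one broad face flat against the long blue fence and one end against the short blue fence, without ramming it, and finish while still holding it there, pressed firmly against both fences at once as if the glue were setting. Leave the bottles and tins alone.

Things in the scene. Friction and masses are not known exactly. Their poses are not given: they have to be found in the camera images.
- panel_center (a point): centre of the loose beige cast wall panel: 12 mm thick (its x), 110 mm long (its y), 80 mm high (its z, lower to upper long edge), about 0.15 kg. The centre is 40 mm above its lower edge. Alike on both faces and ends. At the start it leans 0.61 rad (35 degrees) from upright on the stand: z up and to the robot's right, x up and to the left, y along the stand's y
- stand: fixed wooden drying stand, origin at table level below the panel's lower edge; x to the robot's left, y towards the robot (turned at most 25 degrees), z up. Base board x -52 to +24 mm, 125 mm wide (y), 6 mm thick. The sloped back board (120 mm wide, 5 mm thick) supports the lower 45 mm of the panel from the robot's right; the ledge under the panel's lower edge is 20 mm above the table
- jig: fixed squaring jig, origin at table level under the middle of its aluminium ground plate, 150 mm (x) by 165 mm (y), 12 mm thick (the panel stands on it, 12 mm above the table); x to the robot's left, y towards the robot (turned at most 25 degrees). The jig is to the left of the stand
- corner (a point): inner corner of the jig at the top of the ground plate, x = +45, y = -60 mm in the jig's frame, same axes. The panel goes on the -x and +y side of it: home, its centre is 6 mm in -x, 55 mm in +y and 40 mm up from here, its length along the jig's y. Fences and plate are rigid; friction at one fence and on the plate (coefficient up to about 0.8) takes up part of the push towards the other fence
- long_fence: fixed long blue fence on the jig's +x side (the robot's left), 150 mm along the jig's y, 14 mm thick, 35 mm high (top 47 mm above the table); the panel's broad face goes against its -x face. Origin under its middle, at ground plate level
- short_fence: fixed short blue fence on the jig's -y side (far from the robot), 105 mm along the jig's x, 14 mm thick, 35 mm high (top 47 mm above the table); the panel's end goes against its +y face. Origin under its middle, at ground plate level
- panel: the same panel; origin in the middle of its lower edge, axes as above. Two window openings (18 mm long, 26 mm high) are centred 28 mm either side of the centre along y, 3 mm below it; the top 30 mm and the middle 34 mm are solid. On the stand its top 35 mm stick out freely, with free space behind and below them
- glue_center (a point): centre of a loose glue bottle with a tall blue cap, 27 mm across, 98 mm high: leave alone
- tinlet_center (a point): centre of a loose small tin with a red band, 34 mm across, 36 mm high: leave alone
- paint_center (a point): centre of a loose small paint bottle with a red label and black cap, 25 mm across, 75 mm high: leave alone
Not all that is in view belongs to the job. There is more than one size of the panel; the job needs the larger.

How it is judged:
By the outcome, as a careful person would: the job done as asked, in the order asked, and still so for the second after the job is handed in, while the arm keeps its last pose, push and grip.
It also fails if it takes over 48 s, if anything falls off the work surface, if the arm or the gripper's body presses on something with over 40 N, if the wrist force passes 120 N, or if a joint passes its speed limit or range.

## Working session

There is one attempt and no reset: what is moved stays moved. The work goes in short steps, Python scripts to look and compute and a shell command to move; the robot and the scene stay as the last step left them, time stands still between calls to the robot, and variables do not carry over. Pictures are saved under pics/ and viewed, at most 12 in all, crops included, and the job is handed in when it is done.

```bash
mkdir -p pics; cat > h.py <<'E'
import numpy as np,cv2
from scipy.spatial.transform import Rotation as R
from bench import monitor,optics,workorder,arm
def snap(n,f=None):
    d=optics.grab_frame(n)
    if f: cv2.imwrite('pics/'+f,d['image'][:,:,::-1])
    return d
def K(d): return np.array([[d['fx'],0,d['cx']],[0,d['fy'],d['cy']],[0,0,1.]])
def ray(d,px):
    u=cv2.undistortPoints(np.array(px,float).reshape(-1,1,2),K(d),np.array(d['dist_coeffs'])).reshape(-1,2)
    T=np.array(d['pose']);v=np.c_[u,np.ones(len(u))]@T[:3,:3].T
    return T[:3,3],v
def onz(d,px,z):
    o,v=ray(d,px); return o+v*((z-o[2])/v[:,2])[:,None]
def proj(d,P):
    T=np.linalg.inv(np.array(d['pose']));r,_=cv2.Rodrigues(T[:3,:3])
    return cv2.projectPoints(np.array(P,float).reshape(-1,1,3),r,T[:3,3],K(d),np.array(d['dist_coeffs']))[0].reshape(-1,2)
def tri(d1,p1,d2,p2):
    o1,v1=ray(d1,[p1]);o2,v2=ray(d2,[p2]);v1=v1[0];v2=v2[0]
    s=np.linalg.lstsq(np.c_[v1,-v2],o2-o1,rcond=None)[0]
    a,b=o1+s[0]*v1,o2+s[1]*v2
    return (a+b)/2,np.linalg.norm(a-b)
E
python3 - <<'E'
from h import *
for n in('side','top'):
    d=snap(n,n+'0.png');print(n,np.round(d['pose'],3).tolist(),d['fx'],d['dist_coeffs'])
s=monitor.read_state();print({k:np.round(v,3).tolist() for k,v in s.items()},arm.nose_length)
E
```

```text
side [[-0.992, -0.069, 0.107, 0.459], [-0.126, 0.464, -0.877, 1.007], [0.011, -0.883, -0.469, 0.616], [0.0, 0.0, 0.0, 1.0]] 484.94275048328734 [-0.07819245  0.          0.          0.          0.        ]
top [[-0.016, -0.986, 0.166, 0.427], [-1.0, 0.016, -0.003, -0.012], [-0.0, -0.166, -0.986, 0.958], [0.0, 0.0, 0.0, 1.0]] 505.67242055864926 [-0.05122182  0.          0.          0.          0.        ]
{'time': 0.1, 'qpos': [1.292, 0.707, -0.028, 1.485, 0.022, 0.951, -0.076], 'qvel': [0.001, -0.003, 0.001, -0.002, -0.0, -0.003, -0.001], 'joint_efforts': [0.002, -88.43, 1.237, -23.646, 0.017, 0.005, 0.0], 'ee_pos': [0.135, -0.559, 0.2], 'eef_rot': [-3.119, -0.371, 0.0], 'ft_force': [-0.569, -0.355, -0.774], 'ft_torque': [0.001, 0.052, -0.008], 'grasp_force': 0.0, 'width': 0.085} 0.008
```

View pics/top0.png

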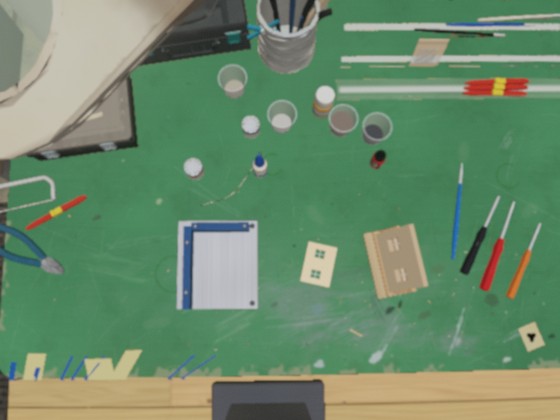

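View pics/side0.png

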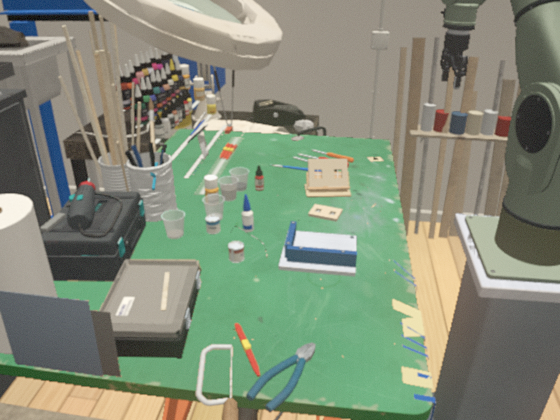

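Top view: the jig is at about (217,265), with the long fence on the left at x≈187 and the short fence at the top at y≈227. There are two beige candidates. The piece lying flat at (319,264) is small and not on a stand. The one leaning on the wooden stand at (396,262) is larger, with windows, and fits the description. I'll confirm with one enlarged crop.

```bash
python3 - <<'E'
import cv2,numpy as np
a=cv2.imread('pics/top0.png')[210:320,160:440];b=cv2.imread('pics/side0.png')[140:290,220:420]
a=cv2.resize(a,(800,314),interpolation=cv2.INTER_CUBIC);b=cv2.resize(b,(376,282),interpolation=cv2.INTER_CUBIC)
c=np.zeros((598,800,3),np.uint8);c[:314]=a;c[316:598,:376]=b
t=cv2.resize(cv2.imread('pics/top0.png')[215:310,355:440],None,fx=2.95,fy=2.95,interpolation=cv2.INTER_CUBIC)
c[316:316+t.shape[0],400:400+t.shape[1]]=t[:282]
cv2.imwrite('pics/crop0.png',c)
E
```

```text
(no output)
```

View pics/crop0.png

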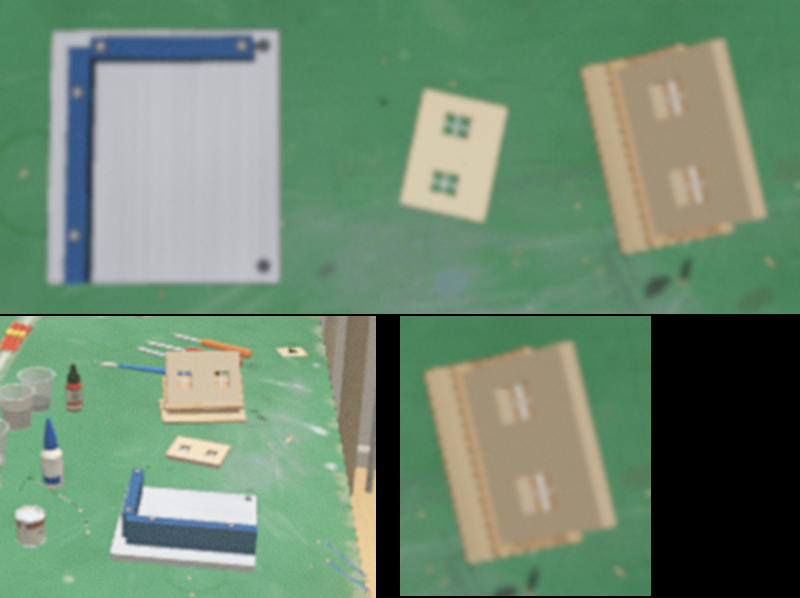

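The crop confirms it. The larger panel leans on the stand: its face is at crop (610–750, 45–245) and its light top edge on the right at (712–765, 38–220). The flat piece is clearly smaller, so it's the decoy. Now I'll measure.

```bash
python3 - <<'E'
from h import *
T=snap('top');S=snap('side')
im=T['image'];hsv=cv2.cvtColor(im,cv2.COLOR_RGB2HSV)
c=lambda x,y:(160+x/2.857,210+y/2.857)
for n,p in dict(face=c(680,140),edge=c(738,120),base=c(610,150),ledge=c(640,200),fence=c(80,150),plate=c(180,160)).items(): print(n,hsv[int(p[1]),int(p[0])])
def box(mask,roi):
    m=np.zeros(mask.shape,np.uint8);x0,y0,x1,y1=roi;m[y0:y1,x0:x1]=mask[y0:y1,x0:x1]
    cs=max(cv2.findContours(m,cv2.RETR_EXTERNAL,cv2.CHAIN_APPROX_NONE)[0],key=cv2.contourArea)
    r=cv2.minAreaRect(cs);return cs,cv2.boxPoints(r)
# stand+panel silhouette
m=((hsv[...,0]<30)&(hsv[...,2]>90)).astype(np.uint8)
cs,b=box(m,(355,215,440,310));print('stand box',b.round(1).tolist())
print('approx',cv2.approxPolyDP(cs,2,True).reshape(-1,2).tolist())
# edge-on corners of top edge from the crop
pf=[c(712,42),c(750,220)];pb=[c(725,38),c(766,215)]
f=onz(T,pf,.090);bk=onz(T,pb,.0835)
print('front top',f.round(4).tolist(),np.linalg.norm(f[1]-f[0]));print('back top',bk.round(4).tolist(),np.linalg.norm(bk[1]-bk[0]))
y=f[1]-f[0];print('y dir deg from -x',np.degrees(np.arctan2(-y[1],-y[0])), (bk[1]-bk[0]).round(4))
# jig
mb=((hsv[...,0]>105)&(hsv[...,0]<125)&(hsv[...,1]>110)).astype(np.uint8)
cs,_=box(mb,(165,210,270,320));print('blue',cv2.approxPolyDP(cs,2,True).reshape(-1,2).tolist())
q=[c(92,62),c(90,283),c(252,62),c(50,31),c(280,31),c(279,283),c(48,283)]
print('in corner/long end/short end z47',onz(T,q[:3],.047).round(4).tolist());P=onz(T,q[3:],.012);print('plate',P.round(4).tolist(),np.linalg.norm(np.diff(P,axis=0),axis=1),P.mean(0))
E
```

```text
face [ 19  67 161]
edge [ 18  62 194]
base [ 19  72 188]
ledge [ 16  94 180]
fence [107 153 137]
plate [113  10 196]
stand box [[362.5, 233.39999389648438], [413.1000061035156, 221.89999389648438], [428.1000061035156, 287.79998779296875], [377.5, 299.29998779296875]]
approx [[412, 224], [363, 235], [378, 298], [414, 291], [418, 286], [427, 284]]
front top [[0.5514, -0.2575, 0.09], [0.4435, -0.274, 0.09]] 0.10912599264825368
back top [[0.5546, -0.2675, 0.0835], [0.4464, -0.2858, 0.0835]] 0.10978234004199434
y dir deg from -x 8.69316316629873 [-0.1082 -0.0183  0.    ]
blue [[247, 224], [246, 228], [241, 226], [242, 223], [197, 224], [195, 229], [192, 226], [185, 227], [185, 239], [190, 242], [184, 245], [184, 289], [189, 292], [184, 295], [183, 307], [190, 306], [191, 231], [247, 229]]
in corner/long end/short end z47 [[0.551, 0.1263, 0.047], [0.4124, 0.1265, 0.047], [0.5494, 0.0245, 0.047]]
plate [[0.5769, 0.1597, 0.012], [0.5745, 0.0071, 0.012], [0.4102, 0.0098, 0.012], [0.4122, 0.159, 0.012]] [0.15262334 0.16438438 0.14917605] [0.49345132 0.08391524 0.012     ]
```

```bash
cat > plan.py <<'E'
from h import *
def frame(a): s,c=np.sin(a),np.cos(a); return np.array([[-s,c,0],[-c,-s,0],[0,0,1.]]).T
def tools(Rp): # tool z=-panel z, y=+-panel x
    o=[]
    for sg in(1,-1):
        y=sg*Rp[:,0];z=-Rp[:,2];o.append(np.c_[np.cross(y,z),y,z])
    return o
def go(Rt,p,R0=None,p0=None):
    s=monitor.read_state()
    if R0 is None:R0=R.from_rotvec(s['eef_rot']).as_matrix()
    if p0 is None:p0=np.array(s['ee_pos'])
    return np.degrees(R.from_matrix(R0.T@Rt).as_rotvec()).round(2),(Rt.T@(np.array(p)-p0)*1000).round(1)
ST=frame(np.radians(9.));JG=frame(np.radians(-.6))
L=R.from_euler('y',-np.radians(35)).as_matrix()
RP=ST@L
TOP=np.array([.499,-.271,.087])
E
python3 - <<'E'
from plan import *
T=snap('top');S=snap('side')
b=onz(T,[[362.5,233.9],[378,299]],.006);print('base left edge',b.round(4).tolist(),'dir',np.degrees(np.arctan2(-(b[1]-b[0])[1],-(b[1]-b[0])[0])))
print('len',np.linalg.norm(b[1]-b[0]),'origin from base',(b.mean(0)-ST[:,0]*.024).round(4),'from panel',(TOP-RP[:,2]*.08).round(4))
C=[TOP+RP@np.array(k) for k in[(.006,-.055,0),(.006,.055,0),(.006,.055,-.08),(.006,-.055,-.08)]]
ps=proj(S,C);print('side',ps.round(1).tolist(),'top',proj(T,C).round(1).tolist())
v=S['image'][:,:,::-1].copy();w=T['image'][:,:,::-1].copy()
for p in ps: cv2.circle(v,tuple(int(round(k*8)) for k in p),8,(0,0,255),-1,shift=3)
for p in proj(S,[JG@np.array([x,y,0])+[.5525,.1273,.012] for x,y in[(0,0),(-.1,0),(0,.14)]]+[]): cv2.circle(v,tuple(int(round(k*8)) for k in p),8,(0,255,255),-1,shift=3)
cv2.imwrite('pics/chk.png',cv2.resize(v[140:290,260:400],(700,600*750//800),interpolation=cv2.INTER_CUBIC))
for Rt in tools(RP): print(go(Rt,TOP-RP[:,2]*.022+RP[:,2]*.08))
E
```

```text
base left edge [[0.5472, -0.1908, 0.006], [0.4246, -0.2144, 0.006]] dir 10.862017005720775
len 0.124881762515955 origin from base [ 0.4896 -0.2263  0.006 ] from panel [ 0.4918 -0.2257  0.0215]
side [[308.7, 157.4], [347.4, 157.4], [348.2, 185.4], [309.1, 185.5]] top [[409.3, 224.0], [423.0, 286.7], [388.0, 292.1], [375.8, 233.4]]
(array([  -2.11,   52.78, -167.51]), array([-404.7,  121.3,  165.2]))
(array([34.96,  1.4 ,  4.42]), array([ 404.7, -121.3,  165.2]))
```

View pics/chk.png

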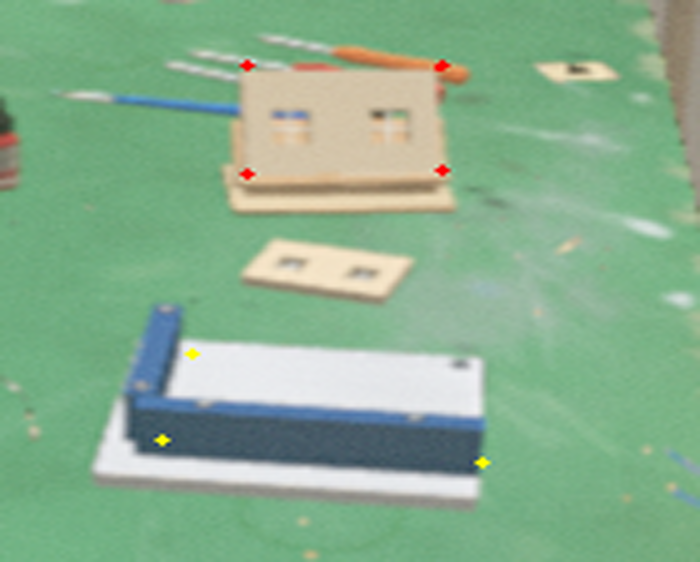

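The side view agrees to about 1.3 px: the panel's top corners are at crop (241,72) and (441,72), with projected marks 6 crop px above. Setting the yaw to 10°, I'll move to the approach.

```bash
sed -i 's/radians(9.)/radians(10.)/;s/\.271,\.087/.271,.086/' plan.py
python3 -m crank '{"rotation":[[7,0.3,1],[7,0.3,1],[7,0.3,1],[7,0.3,1],[7,0.3,1]],"linear":[[0,0,0],[0,0,0],[0,0,0],[0,0,0],[0,0,0]],"gripper":[60,60,60,60,60]}'
python3 -m crank '{"rotation":[[0,0,0],[0,0,0],[0,0,0],[0,0,0],[0,0,0]],"linear":[[36,-11,8],[36,-11,8],[36,-11,8],[36,-11,8],[36,-11,8]],"gripper":[60,60,60,60,60]}'
python3 -m crank '{"rotation":[[0,0,0],[0,0,0],[0,0,0],[0,0,0],[0,0,0]],"linear":[[36,-11,8],[36,-11,8],[36,-11,8],[36,-11,8],[0,0,0]],"gripper":[60,60,60,60,60]}'
python3 - <<'E'
from plan import *
s=monitor.read_state();print(s['ee_pos'],s['ft_force'],s['width'],s['time'])
print(go(tools(RP)[1],TOP+RP[:,2]*.058))
E
```

```text
time: 0.72
ee_pos: [0.1353, -0.5606, 0.1993]
eef_rot: [-2.645, -0.217, 0.05]
ft_force: [1.1, 0.6, 1.5]
width: 0.06
grasp_force: 0.0
time: 1.13
ee_pos: [0.3035, -0.4639, 0.1897]
eef_rot: [-2.649, -0.217, 0.049]
ft_force: [0.9, -0.3, 0.3]
width: 0.0602
grasp_force: 0.0
time: 1.55
ee_pos: [0.4414, -0.383, 0.182]
eef_rot: [-2.645, -0.228, 0.047]
ft_force: [0.0, 0.9, -0.6]
width: 0.0599
grasp_force: 0.0
[ 0.44139055 -0.38296177  0.18203837] [ 0.04033585  0.92112356 -0.6352208 ] 0.05993419746486002 1.55
(array([ 7.09, -0.45,  0.01]), array([ 76.2, -27. ,  78.2]))
```

```bash
python3 -m crank '{"rotation":[[3.5,-0.2,0],[3.5,-0.2,0],[0,0,0],[0,0,0],[0,0,0]],"linear":[[19,-6,11],[19,-7,11],[19,-7,11],[19,-7,11],[0,0,0]],"gripper":[60,60,60,60,60]}'
python3 - <<'E'
from plan import *
print(go(tools(RP)[1],TOP+RP[:,2]*.058))
s=monitor.read_state();Rt=R.from_rotvec(s['eef_rot']).as_matrix();p=s['ee_pos']
T=snap('top','t1.png');S=snap('side','s1.png')
a=cv2.resize(cv2.imread('pics/t1.png')[190:330,330:520],(400*190//140*140//140,400))
b=cv2.resize(cv2.imread('pics/s1.png')[90:230,250:400],(250,233),fx=0,fy=0)
c=np.zeros((400,800,3),np.uint8);c[:,:a.shape[1]]=a;c[:233,550:]=b;cv2.imwrite('pics/c1.png',c)
E
```

```text
time: 1.97
ee_pos: [0.5053, -0.3267, 0.1583]
eef_rot: [-2.525, -0.215, 0.071]
ft_force: [-0.2, 0.0, -0.1]
width: 0.06
grasp_force: 0.0
(array([ 0.08, -0.02, -0.24]), array([ 3.5, -4.4, 33.3]))
```

View pics/c1.png

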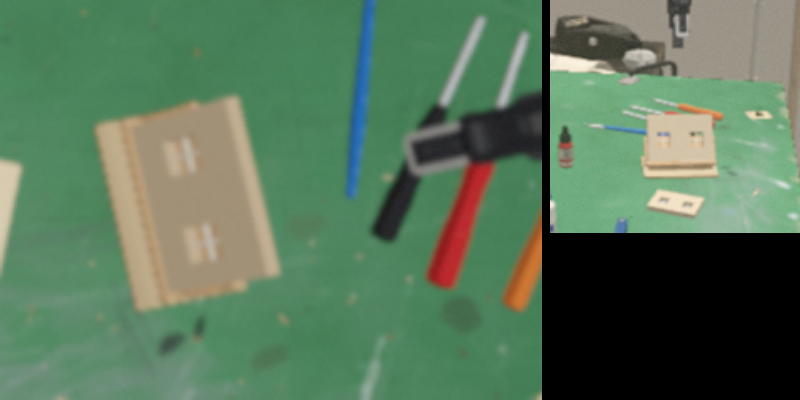

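The crop shows the gripper finger to the right of the stand, around full px (475,242). I'll compare that with the projected TCP.

```bash
python3 - <<'E'
from plan import *
s=monitor.read_state();Rt=R.from_rotvec(s['eef_rot']).as_matrix();p=np.array(s['ee_pos'])
T=snap('top');S=snap('side','s2.png');print(p,Rt.round(2).tolist())
pts=[p,p+Rt[:,2]*.008,p+Rt[:,1]*.03,p-Rt[:,1]*.03,p-Rt[:,2]*.06]
print(proj(T,pts).round(),proj(S,pts).round())
d=cv2.absdiff(T['image'],cv2.cvtColor(cv2.imread('pics/top0.png'),cv2.COLOR_BGR2RGB)).max(2)>40
y,x=np.where(d[180:320,340:]);print(x.min()+340,x.max()+340,y.min()+180,y.max()+180)
d=cv2.absdiff(S['image'],cv2.cvtColor(cv2.imread('pics/side0.png'),cv2.COLOR_BGR2RGB)).max(2)>40
y,x=np.where(d[60:200,280:420]);print(x.min()+280,x.max()+280,y.min()+60,y.max()+60)
cv2.imwrite('pics/c2.png',cv2.resize(cv2.imread('pics/s2.png')[0:200,240:440],(600,600)))
E
```

```text
[ 0.50285564 -0.33003964  0.15921437] [[0.99, 0.14, -0.1], [0.17, -0.81, 0.56], [-0.0, -0.57, -0.82]]
[[468. 248.]
 [463. 249.]
 [478. 246.]
 [457. 249.]
 [502. 240.]] [[329. 127.]
 [329. 129.]
 [328. 130.]
 [330. 124.]
 [328. 107.]]
474 559 201 252
314 339 60 118
```

View pics/c2.png

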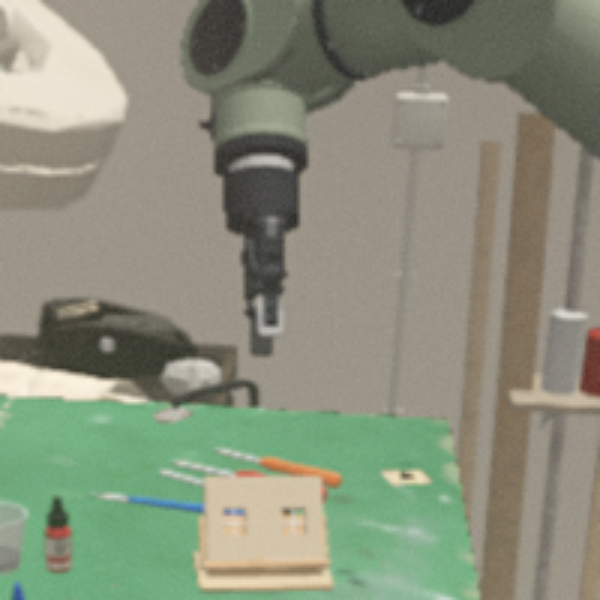

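Side view: the front finger ends at about (329,111) and the rear tip at (327,117). That is higher than the projected TCP predicts, so I'll triangulate the fingertip.

```bash
python3 - <<'E'
from plan import *
s=monitor.read_state();Rt=R.from_rotvec(s['eef_rot']).as_matrix();p=np.array(s['ee_pos'])
T=snap('top','t3.png');S=snap('side')
for a in((474,238),(474,242),(474,247)):
  for b in((329,111),):
    q,e=tri(T,a,S,b);print(a,b,q.round(4),e.round(4),'in tool',(Rt.T@(q-p)*1000).round(1))
print('q',s['qpos'].round(3),s['ee_pos'])
t=cv2.imread('pics/t3.png')[200:280,440:540]
cv2.imwrite('pics/c3.png',cv2.resize(t,(800,640)[:1]+(600,),interpolation=cv2.INTER_CUBIC))
E
```

```text
(474, 238) (329, 111) [ 0.5083 -0.3206  0.2093] 0.0082 in tool [  7.7 -36.2 -35.5]
(474, 242) (329, 111) [ 0.5054 -0.3203  0.209 ] 0.0023 in tool [  4.8 -36.6 -34.8]
(474, 247) (329, 111) [ 0.5016 -0.3199  0.2088] 0.0052 in tool [  1.2 -37.2 -34. ]
q [ 0.755  1.135 -0.09   0.762 -0.299  1.719 -0.682] [ 0.50217312 -0.3312649   0.15962062]
```

View pics/c3.png

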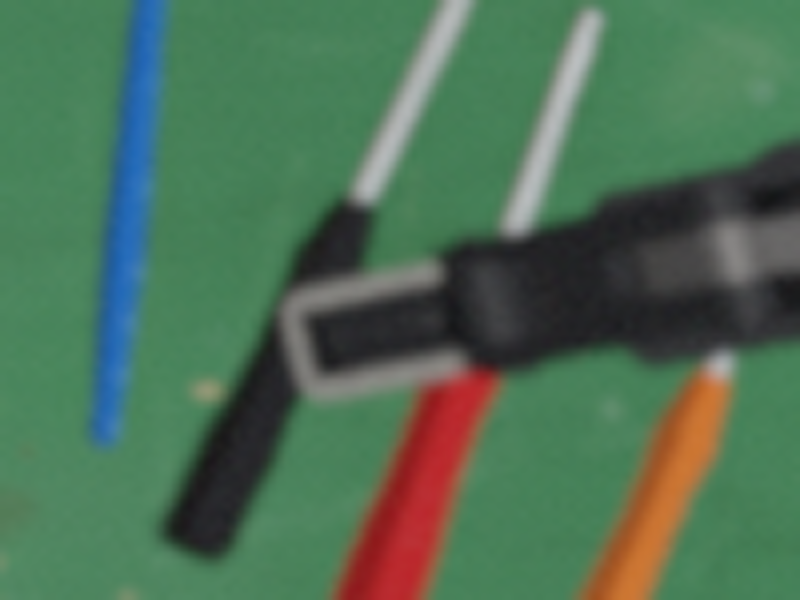

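The grey-framed finger pad ends at crop (285,330), which is px (475.6,244). The visible tip sits about 30 mm further back along the tool than stated. I'll check this against the start picture and see whether the pose has settled.

```bash
python3 - <<'E'
from plan import *
S=snap('side','s4.png');T=snap('top')
R0=R.from_rotvec([-3.119,-.371,0]).as_matrix();p0=np.array([.135,-.559,.2])
pts=[p0+R0@np.array(k) for k in[(0,0,.008),(0,.045,.008),(0,-.045,.008),(0,0,-.03),(0,.045,-.03),(0,-.045,-.03)]]
print(proj(S,pts).round(1).tolist())
a=cv2.imread('pics/side0.png')
cv2.imwrite('pics/c4.png',cv2.resize(a[20:110,410:510],(600,540),interpolation=cv2.INTER_CUBIC))
s=monitor.read_state();print(s['ee_pos'],s['eef_rot'],s['qvel'].round(3),s['time'])
E
```

```text
[[447.2, 100.5], [441.7, 96.6], [453.0, 104.5], [449.0, 88.8], [443.5, 85.2], [454.9, 92.6]]
[ 0.50235164 -0.33104599  0.15968608] [-2.52862608 -0.20919069  0.06943832] [-0.004  0.002 -0.002 -0.    -0.002 -0.002 -0.   ] 2.3667
```

View pics/c4.png

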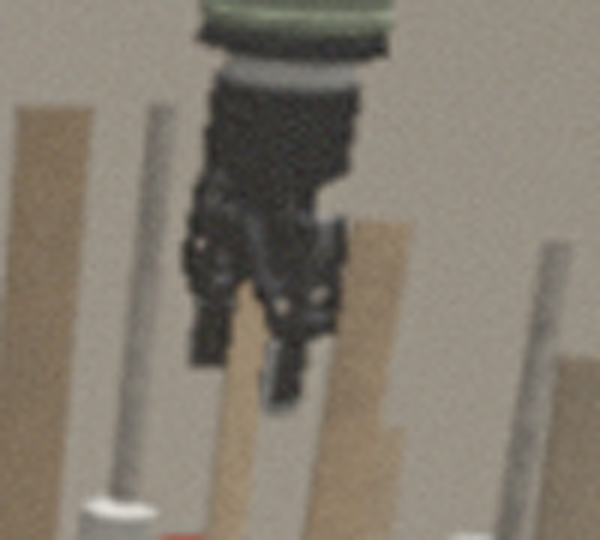

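At the start, too, the tips were at px (445,81) and (457,88), against a predicted (442,97) and (453,104). The real fingertips therefore sit about 38 mm behind the stated position along the tool axis. I'll trust the cameras and go down to the nominal depth first, checking by contact.

```bash
python3 - <<'E'
from plan import *
print(go(tools(RP)[1],TOP-RP[:,2]*.022))
E
```

```text
(array([ 0.29, -0.14, -0.5 ]), array([  7.1,  -6.7, 116.6]))
```

```bash
python3 -m crank '{"rotation":[[0.3,0,-0.5],[0,0,0],[0,0,0],[0,0,0],[0,0,0]],"linear":[[4,-4,20],[3,-3,25],[0,0,25],[0,0,25],[0,0,20]],"gripper":[60,60,60,60,60]}'
python3 -m crank '{"rotation":[[0,0,0],[0,0,0]],"linear":[[0,0,0],[0,0,0]],"gripper":[60,60]}'
python3 - <<'E'
from plan import *
T=snap('top','t5.png');S=snap('side','s5.png')
s=monitor.read_state();Rt=R.from_rotvec(s['eef_rot']).as_matrix();p=np.array(s['ee_pos'])
print(go(tools(RP)[1],TOP-RP[:,2]*.022),s['ft_force'])
for z in(.003,-.035): print(z,proj(T,[p+Rt@np.array(k) for k in[(0,-.036,z),(0,.036,z)]]).round(1).tolist(),proj(S,[p+Rt@np.array(k) for k in[(0,-.036,z),(0,.036,z)]]).round(1).tolist())
a=cv2.resize(cv2.imread('pics/t5.png')[200:310,350:490],(400,314),interpolation=cv2.INTER_CUBIC)
b=cv2.resize(cv2.imread('pics/s5.png')[90:210,270:390],(400,400),interpolation=cv2.INTER_CUBIC)
c=np.zeros((400,800,3),np.uint8);c[:314,:400]=a;c[:,400:]=b;cv2.imwrite('pics/c5.png',c)
E
```

```text
time: 2.78
ee_pos: [0.4969, -0.2578, 0.0683]
eef_rot: [-2.522, -0.221, 0.067]
ft_force: [0.4, -0.2, -0.4]
width: 0.0606
grasp_force: 0.0
time: 2.95
ee_pos: [0.4973, -0.2589, 0.0695]
eef_rot: [-2.522, -0.221, 0.067]
ft_force: [-0.0, -1.3, 0.7]
width: 0.06
grasp_force: 0.0
(array([ 0.05, -0.18,  0.03]), array([-0.7,  0.1,  2.6])) [0.35156565 0.44371427 0.2512849 ]
0.003 [[394.7, 259.0], [420.7, 254.5]] [[329.5, 163.4], [326.2, 168.4]]
-0.035 [[411.9, 255.1], [437.9, 250.6]] [[329.1, 149.9], [325.9, 155.6]]
```

View pics/c5.png

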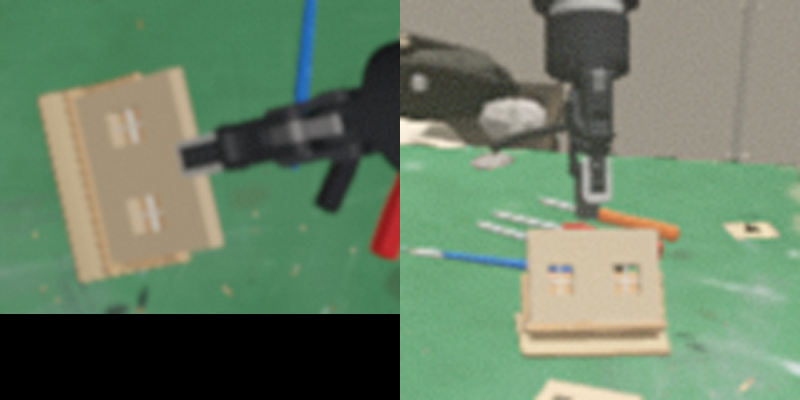

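Left, the top view: the front fingertip is at (413,255). Right, the side view: it is at (329,151). Both match the "36 mm behind" hypothesis exactly and are centred on the panel. The tips are about 15 mm above the top edge, so I'll advance 40 mm and close gently.

```bash
python3 -m crank '{"rotation":[[0,0,0],[0,0,0],[0,0,0],[0,0,0],[0,0,0]],"linear":[[0,0,14],[0,0,14],[0,0,12],[0,0,3],[0,0,0]],"gripper":[60,60,60,60,60]}' 40
python3 -m crank '{"rotation":[[0,0,0],[0,0,0],[0,0,0],[0,0,0],[0,0,0]],"linear":[[0,0,0],[0,0,0],[0,0,0],[0,0,0],[0,0,0]],"gripper":[25,20,16,14,10]}' 40
python3 - <<'E'
from plan import *
print(go(tools(RP)[1],TOP-RP[:,2]*.06))
E
```

```text
time: 3.47
ee_pos: [0.4934, -0.2347, 0.0343]
eef_rot: [-2.522, -0.221, 0.066]
ft_force: [1.1, 0.6, 0.2]
width: 0.0603
grasp_force: 0.0
time: 3.88
ee_pos: [0.4934, -0.2349, 0.0343]
eef_rot: [-2.523, -0.221, 0.066]
ft_force: [0.5, -3.5, 5.7]
width: 0.0115
grasp_force: 39.9
(array([ 0.02, -0.15,  0.04]), array([-0.8,  0.3, -3.3]))
```

The panel is gripped at 11.5 mm width and 40 N. I'll raise the grip force and slide the panel out along its own plane.

```bash
python3 -m crank '{"rotation":[[0,0,0],[0,0,0],[0,0,0],[0,0,0],[0,0,0]],"linear":[[0,0,0],[0,-1,-5],[0,-1,-15],[0,-1,-20],[0,0,-20]],"gripper":[8,8,8,8,8]}' 90
python3 -m crank '{"rotation":[[0,0,0],[0,0,0],[0,0,0],[0,0,0],[0,0,0]],"linear":[[0,0,-25],[0,0,-25],[0,0,-20],[0,0,0],[0,0,0]],"gripper":[8,8,8,8,8]}' 90
python3 - <<'E'
from plan import *
print(go(tools(JG)[1],[.4975-.02,.1219-.02,.029+.09]))
E
```

```text
time: 4.3
ee_pos: [0.4986, -0.266, 0.0858]
eef_rot: [-2.521, -0.221, 0.068]
ft_force: [0.3, -0.1, -1.6]
width: 0.0104
grasp_force: 87.8
time: 4.72
ee_pos: [0.5055, -0.3056, 0.1421]
eef_rot: [-2.522, -0.221, 0.066]
ft_force: [0.2, 0.5, -3.4]
width: 0.0108
grasp_force: 88.1
(array([-34.92,   3.1 ,  10.26]), array([ -32.3, -407.1,   23.1]))
```

```bash
python3 -m crank '{"rotation":[[-5.8,0.5,1.7],[-5.8,0.5,1.7],[-5.8,0.5,1.7],[-5.8,0.5,1.7],[-5.8,0.5,1.7]],"linear":[[0,0,0],[0,0,0],[0,0,0],[0,0,0],[0,0,0]],"gripper":[8,8,8,8,8]}' 90
python3 -m crank '{"rotation":[[-5.8,0.5,1.7],[0,0,0],[0,0,0],[0,0,0],[0,0,0]],"linear":[[0,0,0],[-3,-20,0],[-3,-30,0],[-3,-30,0],[-3,-30,0]],"gripper":[8,8,8,8,8]}' 90
python3 -m crank '{"rotation":[[0,0,0],[0,0,0],[0,0,0],[0,0,0],[0,0,0]],"linear":[[-3,-30,0],[-3,-30,0],[-3,-30,0],[-3,-30,0],[-3,-30,0]],"gripper":[8,8,8,8,8]}' 90
python3 -m crank '{"rotation":[[0,0,0],[0,0,0],[0,0,0],[0,0,0],[0,0,0]],"linear":[[-2,-30,0],[0,-30,0],[0,-15,0],[0,0,0],[0,0,0]],"gripper":[8,8,8,8,8]}' 90
python3 - <<'E'
from plan import *
print(go(tools(JG)[1],[.4975-.02,.1219-.02,.029+.09]))
E
```

```text
time: 5.13
ee_pos: [0.5047, -0.3049, 0.1422]
eef_rot: [-3.041, -0.03, 0.014]
ft_force: [2.4, -0.8, -2.5]
width: 0.0105
grasp_force: 88.0
time: 5.55
ee_pos: [0.4931, -0.193, 0.1417]
eef_rot: [-3.138, 0.012, 0.006]
ft_force: [1.1, 0.0, -2.6]
width: 0.0105
grasp_force: 88.3
time: 5.97
ee_pos: [0.4792, -0.0433, 0.1422]
eef_rot: [-3.139, 0.012, 0.006]
ft_force: [0.4, 0.2, -2.4]
width: 0.0105
grasp_force: 88.3
time: 6.38
ee_pos: [0.4783, 0.0306, 0.1425]
eef_rot: [-3.139, 0.01, 0.005]
ft_force: [0.1, -0.8, -1.4]
width: 0.0111
grasp_force: 88.4
(array([-0.12,  0.19,  0.23]), array([ -1.6, -71.3,  23.5]))
```

```bash
python3 -m crank '{"rotation":[[0,0.2,0.2],[0,0,0],[0,0,0],[0,0,0],[0,0,0]],"linear":[[-1,-30,0],[-1,-30,0],[0,-11,10],[0,0,13],[0,0,0]],"gripper":[8,8,8,8,8]}' 90
python3 -m crank '{"rotation":[[0,0,0],[0,0,0]],"linear":[[0,0,0],[0,0,0]],"gripper":[8,8]}' 90
python3 - <<'E'
from plan import *
T=snap('top','t6.png');S=snap('side','s6.png')
print(go(tools(JG)[1],[.4975-.02,.1219-.02,.029+.09]))
s=monitor.read_state();p=np.array(s['ee_pos']);RJ=JG
low=p-[0,0,.017]
C=[low+RJ@np.array(k) for k in[(.006,-.055,.08),(.006,.055,.08),(.006,.055,0),(.006,-.055,0)]]
print('pred side',proj(S,C).round(1).tolist(),'top',proj(T,C[:2]).round(1).tolist())
a=cv2.resize(cv2.imread('pics/t6.png')[200:320,150:290],(400,343),interpolation=cv2.INTER_CUBIC)
b=cv2.resize(cv2.imread('pics/s6.png')[130:280,260:410],(400,400),interpolation=cv2.INTER_CUBIC)
c=np.zeros((400,800,3),np.uint8);c[:343,:400]=a;c[:,400:]=b;cv2.imwrite('pics/c6.png',c)
E
```

```text
time: 6.8
ee_pos: [0.4769, 0.1004, 0.1183]
eef_rot: [-3.14, 0.018, 0.002]
ft_force: [-0.2, -1.0, -2.5]
width: 0.0105
grasp_force: 88.4
time: 6.97
ee_pos: [0.4782, 0.0998, 0.1205]
eef_rot: [-3.14, 0.021, -0.003]
ft_force: [-0.5, 0.0, -1.1]
width: 0.0106
grasp_force: 88.4
(array([-0.13, -0.14, -0.16]), array([-1. , -1.7,  1.7]))
pred side [[304.0, 183.1], [357.6, 186.8], [354.6, 220.7], [303.0, 216.8]] top [[192.1, 231.0], [190.8, 303.1]]
```

View pics/c6.png

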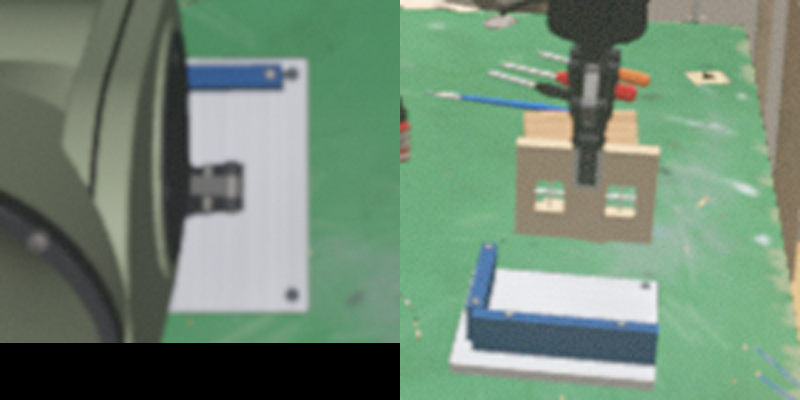

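Right, the side view: the panel hangs upright and level in the grip. Its front face corners are about (304,185), (357,188), (355,221) and (304,218), within 1–2 px of the prediction. There is about 20 mm clearance from both fences. I'll lower it over the plate.

```bash
python3 -m crank '{"rotation":[[0,0,0],[0,0,0],[0,0,0],[0,0,0],[0,0,0]],"linear":[[0,0,20],[0,0,25],[0,0,20],[0,0,10],[0,0,0]],"gripper":[8,8,8,8,8]}' 90
python3 -m crank '{"rotation":[[0,0,0],[0,0,0],[0,0,0],[0,0,0],[0,0,0]],"linear":[[0,0,2],[0,0,2],[0,0,1],[0,0,0],[0,0,0]],"gripper":[8,8,8,8,8]}' 90
```

```text
time: 7.48
ee_pos: [0.4777, 0.1005, 0.0439]
eef_rot: [-3.14, 0.02, 0.001]
ft_force: [-0.7, 0.2, -1.3]
width: 0.0107
grasp_force: 88.5
time: 7.9
ee_pos: [0.4786, 0.1011, 0.0406]
eef_rot: [-3.139, 0.019, -0.004]
ft_force: [0.3, -0.5, -1.4]
width: 0.0109
grasp_force: 88.5
```

```bash
python3 -m crank '{"rotation":[[0,0,0],[0,0,0],[0,0,0],[0,0,0],[0,0,0]],"linear":[[0,0,2],[0,0,2],[0,0,1.5],[0,0,1],[0,0,0]],"gripper":[8,8,8,8,8]}' 90
python3 -m crank '{"rotation":[[0,0,0],[0,0,0],[0,0,0]],"linear":[[0,0,1],[0,0,1],[0,0,0]],"gripper":[8,8,8]}' 90
```

```text
time: 8.32
ee_pos: [0.4783, 0.101, 0.0335]
eef_rot: [-3.139, 0.019, -0.002]
ft_force: [0.4, -0.5, -2.3]
width: 0.0108
grasp_force: 88.5
time: 8.57
ee_pos: [0.4784, 0.1011, 0.0316]
eef_rot: [-3.139, 0.019, -0.003]
ft_force: [0.1, -0.1, -3.0]
width: 0.0107
grasp_force: 88.5
```

```bash
python3 -m crank '{"rotation":[[0,0,0],[0,0,0],[0,0,0]],"linear":[[0,0,1],[0,0,0.5],[0,0,0]],"gripper":[8,8,8]}' 90
python3 -m crank '{"rotation":[[0,0,0],[0,0,0],[0,0,0]],"linear":[[0,0,1],[0,0,0],[0,0,0]],"gripper":[8,8,8]}' 90
```

```text
time: 8.82
ee_pos: [0.4784, 0.1011, 0.0301]
eef_rot: [-3.139, 0.019, -0.003]
ft_force: [0.7, -0.3, -1.7]
width: 0.0107
grasp_force: 88.5
time: 9.07
ee_pos: [0.4783, 0.1011, 0.0294]
eef_rot: [-3.139, 0.019, -0.003]
ft_force: [-1.7, -0.7, 5.6]
width: 0.0109
grasp_force: 89.8
```

It's on the plate at TCP z = 0.0294, with about 8 N of contact. I'll ease off slightly and slide it towards the long fence.

```bash
python3 -m crank '{"rotation":[[0,0,0],[0,0,0],[0,0,0],[0,0,0],[0,0,0]],"linear":[[0,0,-0.3],[0,-4,0],[0,-5,0],[0,-5,0],[0,0,0]],"gripper":[8,8,8,8,8]}' 90
python3 -m crank '{"rotation":[[0,0,0],[0,0,0],[0,0,0],[0,0,0],[0,0,0]],"linear":[[4,0,0],[5,0,0],[5,0,0],[0,0,0],[0,0,0]],"gripper":[8,8,8,8,8]}' 90
python3 -m crank '{"rotation":[[0,0,0],[0,0,0],[0,0,0],[0,0,0]],"linear":[[0,-1,0],[0,-1,0],[0,0,0],[0,0,0]],"gripper":[8,8,8,8]}' 90
```

```text
time: 9.48
ee_pos: [0.4785, 0.1166, 0.0295]
eef_rot: [-3.139, 0.017, -0.003]
ft_force: [0.7, 2.0, 0.6]
width: 0.0109
grasp_force: 88.8
time: 9.9
ee_pos: [0.4929, 0.1148, 0.0295]
eef_rot: [-3.139, 0.019, -0.003]
ft_force: [1.2, -0.4, -1.7]
width: 0.0105
grasp_force: 88.7
time: 10.23
ee_pos: [0.4925, 0.1171, 0.0296]
eef_rot: [-3.139, 0.019, -0.003]
ft_force: [0.1, 1.1, -1.7]
width: 0.0107
grasp_force: 88.7
```

```bash
python3 -m crank '{"rotation":[[0,0,0],[0,0,0],[0,0,0],[0,0,0]],"linear":[[0,-1,0],[0,-0.5,0],[0,0,0],[0,0,0]],"gripper":[8,8,8,8]}' 90
python3 -m crank '{"rotation":[[0,0,0],[0,0,0],[0,0,0],[0,0,0]],"linear":[[1,0,0],[1,0,0],[0,0,0],[0,0,0]],"gripper":[8,8,8,8]}' 90
python3 -m crank '{"rotation":[[0,0,0],[0,0,0],[0,0,0],[0,0,0]],"linear":[[0,-0.5,0],[0,-0.5,0],[0,0,0],[0,0,0]],"gripper":[8,8,8,8]}' 90
```

```text
time: 10.57
ee_pos: [0.4926, 0.1185, 0.0296]
eef_rot: [-3.139, 0.019, -0.003]
ft_force: [-0.2, 0.3, -1.6]
width: 0.011
grasp_force: 88.7
time: 10.9
ee_pos: [0.4948, 0.1183, 0.0296]
eef_rot: [-3.139, 0.019, -0.003]
ft_force: [-0.0, 1.0, -1.9]
width: 0.0106
grasp_force: 88.6
time: 11.23
ee_pos: [0.4946, 0.1195, 0.0296]
eef_rot: [-3.139, 0.019, -0.003]
ft_force: [0.7, -0.0, -2.1]
width: 0.0109
grasp_force: 88.6
```

```bash
python3 -m crank '{"rotation":[[0,0,0],[0,0,0],[0,0,0],[0,0,0]],"linear":[[0,-0.5,0],[0,-0.5,0],[0,0,0],[0,0,0]],"gripper":[8,8,8,8]}' 90
python3 -m crank '{"rotation":[[0,0,0],[0,0,0],[0,0,0],[0,0,0]],"linear":[[0,-0.5,0],[0,-0.5,0],[0,0,0],[0,0,0]],"gripper":[8,8,8,8]}' 90
```

```text
time: 11.57
ee_pos: [0.4946, 0.1204, 0.0296]
eef_rot: [-3.139, 0.019, -0.003]
ft_force: [0.3, 0.8, -2.0]
width: 0.0108
grasp_force: 88.6
time: 11.9
ee_pos: [0.4946, 0.1214, 0.0296]
eef_rot: [-3.139, 0.019, -0.003]
ft_force: [-0.1, -0.2, -2.2]
width: 0.0109
grasp_force: 88.6
```

```bash
python3 -m crank '{"rotation":[[0,0,0],[0,0,0],[0,0,0],[0,0,0]],"linear":[[0.5,0,0],[0.5,0,0],[0,0,0],[0,0,0]],"gripper":[8,8,8,8]}' 90
python3 -m crank '{"rotation":[[0,0,0],[0,0,0],[0,0,0],[0,0,0]],"linear":[[0.5,0,0],[0.5,0,0],[0,0,0],[0,0,0]],"gripper":[8,8,8,8]}' 90
```

```text
time: 12.23
ee_pos: [0.4957, 0.1213, 0.0296]
eef_rot: [-3.139, 0.019, -0.003]
ft_force: [0.2, 0.2, -1.3]
width: 0.0106
grasp_force: 88.6
time: 12.57
ee_pos: [0.4967, 0.1214, 0.0296]
eef_rot: [-3.139, 0.019, -0.003]
ft_force: [0.8, -0.7, -1.2]
width: 0.0105
grasp_force: 88.6
```

```bash
python3 -m crank '{"rotation":[[0,0,0],[0,0,0],[0,0,0],[0,0,0]],"linear":[[0,-0.5,0],[0,-0.5,0],[0,0,0],[0,0,0]],"gripper":[8,8,8,8]}' 90
python3 -m crank '{"rotation":[[0,0,0],[0,0,0],[0,0,0],[0,0,0]],"linear":[[0.5,0,0],[0.5,0,0],[0,0,0],[0,0,0]],"gripper":[8,8,8,8]}' 90
python3 -m crank '{"rotation":[[0,0,0],[0,0,0],[0,0,0],[0,0,0]],"linear":[[0,-0.5,0],[0,-0.5,0],[0,0,0],[0,0,0]],"gripper":[8,8,8,8]}' 90
```

```text
time: 12.9
ee_pos: [0.4966, 0.1224, 0.0296]
eef_rot: [-3.139, 0.019, -0.003]
ft_force: [-0.4, -0.4, -1.4]
width: 0.0107
grasp_force: 88.6
time: 13.23
ee_pos: [0.4977, 0.1223, 0.0296]
eef_rot: [-3.139, 0.019, -0.003]
ft_force: [-0.2, -1.0, -1.6]
width: 0.0109
grasp_force: 88.6
time: 13.57
ee_pos: [0.4976, 0.1234, 0.0296]
eef_rot: [-3.139, 0.019, -0.003]
ft_force: [0.3, 1.0, -2.1]
width: 0.0109
grasp_force: 88.6
```

```bash
python3 -m crank '{"rotation":[[0,0,0],[0,0,0],[0,0,0],[0,0,0]],"linear":[[0,-0.5,0],[0,-0.5,0],[0,0,0],[0,0,0]],"gripper":[8,8,8,8]}' 90
python3 -m crank '{"rotation":[[0,0,0],[0,0,0],[0,0,0],[0,0,0]],"linear":[[0.5,0,0],[0.5,0,0],[0,0,0],[0,0,0]],"gripper":[8,8,8,8]}' 90
```

```text
time: 13.9
ee_pos: [0.4977, 0.1244, 0.0296]
eef_rot: [-3.139, 0.019, -0.003]
ft_force: [0.0, -1.0, -1.3]
width: 0.0108
grasp_force: 88.6
time: 14.23
ee_pos: [0.4987, 0.1243, 0.0296]
eef_rot: [-3.139, 0.019, -0.003]
ft_force: [0.2, -0.9, -1.2]
width: 0.0108
grasp_force: 88.6
```

```bash
python3 -m crank '{"rotation":[[0,0,0],[0,0,0],[0,0,0],[0,0,0]],"linear":[[0,-0.5,0],[0,-0.5,0],[0,0,0],[0,0,0]],"gripper":[8,8,8,8]}' 90
python3 -m crank '{"rotation":[[0,0,0],[0,0,0],[0,0,0],[0,0,0]],"linear":[[0.5,0,0],[0.5,0,0],[0,0,0],[0,0,0]],"gripper":[8,8,8,8]}' 90
```

```text
time: 14.57
ee_pos: [0.4987, 0.1248, 0.0296]
eef_rot: [-3.14, 0.02, -0.003]
ft_force: [-0.1, -4.3, -0.3]
width: 0.0105
grasp_force: 88.7
time: 14.9
ee_pos: [0.4987, 0.1248, 0.0296]
eef_rot: [-3.14, 0.02, 0.0]
ft_force: [-5.6, -5.3, 4.1]
width: 0.0107
grasp_force: 89.5
```

Both contacts are felt, at y ≈ 0.1248 and x ≈ 0.4987, close to the expected home position. I'll build the push up gently.

```bash
python3 -m crank '{"rotation":[[0,0,0],[0,0,0],[0,0,0],[0,0,0]],"linear":[[0.5,0,0],[0,0,0],[0,0,0],[0,0,0]],"gripper":[8,8,8,8]}' 100
python3 -m crank '{"rotation":[[0,0,0],[0,0,0],[0,0,0],[0,0,0]],"linear":[[0,-0.5,0],[0,0,0],[0,0,0],[0,0,0]],"gripper":[8,8,8,8]}' 100
python3 -m crank '{"rotation":[[0,0,0],[0,0,0],[0,0,0],[0,0,0]],"linear":[[0.5,0,0],[0,0,0],[0,0,0],[0,0,0]],"gripper":[8,8,8,8]}' 100
```

```text
time: 15.23
ee_pos: [0.4987, 0.1247, 0.0296]
eef_rot: [-3.14, 0.02, 0.002]
ft_force: [-9.3, -5.4, 7.8]
width: 0.0107
grasp_force: 97.4
time: 15.57
ee_pos: [0.4987, 0.1248, 0.0297]
eef_rot: [-3.141, 0.02, 0.002]
ft_force: [-8.6, -8.6, 7.7]
width: 0.011
grasp_force: 97.5
time: 15.9
ee_pos: [0.4987, 0.1248, 0.0296]
eef_rot: [-3.14, 0.02, 0.003]
ft_force: [-11.8, -8.7, 10.1]
width: 0.0108
grasp_force: 98.0
```

```bash
python3 - <<'E'
from plan import *
s=monitor.read_state();print(s['ft_torque'].round(3),s['ft_force'].round(2),s['ee_pos'].round(5),s['eef_rot'].round(4))
S=snap('side','s7.png')
p=s['ee_pos'];low=np.array([p[0],p[1],.012])
C=[low+JG@np.array(k) for k in[(.006,-.055,.08),(.006,.055,.08),(.006,.055,.035),(.006,-.055,.035)]]
print(proj(S,C).round(1).tolist())
h=cv2.cvtColor(S['image'],cv2.COLOR_RGB2HSV)
m=((h[...,0]<26)&(h[...,1]>40)&(h[...,2]>110)).astype(np.uint8);m[:200]=0;m[270:]=0;m[:,:280]=0;m[:,380:]=0
for c in cv2.findContours(m,cv2.RETR_EXTERNAL,cv2.CHAIN_APPROX_NONE)[0]:
    if cv2.contourArea(c)>60: print(cv2.approxPolyDP(c,2,True).reshape(-1,2).tolist())
cv2.imwrite('pics/c7.png',cv2.resize(cv2.imread('pics/s7.png')[170:290,270:390],(600,600),interpolation=cv2.INTER_CUBIC))
E
```

```text
[-1.937  2.423  0.081] [-11.8   -8.68  10.12] [0.49874 0.12482 0.02964] [-3.1405  0.0199  0.0035]
[[292.2, 226.6], [344.4, 230.7], [342.9, 248.8], [291.8, 244.5]]
[[293, 225], [293, 244], [297, 244], [299, 238], [309, 239], [310, 245], [323, 246], [325, 240], [333, 240], [337, 243], [336, 247], [341, 248], [341, 228], [323, 227], [323, 242], [313, 244], [310, 226]]
[[327, 207], [326, 218], [335, 220], [341, 209]]
```

View pics/c7.png

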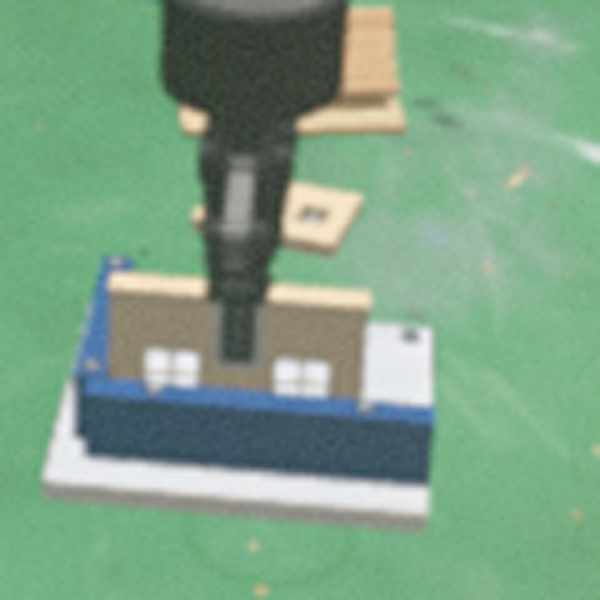

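The picture shows the panel upright in the corner: its end is against the short fence at crop (108,290–375) and its face along the long fence, with the fingers clear above the fences. I'll raise the push to about 25 N each, trim the down force, and check yaw.

```bash
python3 -m crank '{"rotation":[[0,0,0],[0,0,0],[0,0,0],[0,0,0]],"linear":[[0,-0.7,-0.3],[0,-0.7,0],[0,0,0],[0,0,0]],"gripper":[8,8,8,8]}' 120
python3 -m crank '{"rotation":[[0,0,0],[0,0,0],[0,0,0],[0,0,0]],"linear":[[0.7,0,0],[0.7,0,0],[0,0,0],[0,0,0]],"gripper":[8,8,8,8]}' 120
python3 - <<'E'
from plan import *
s=monitor.read_state();print(s['ft_torque'].round(3),s['ft_force'].round(2),s['ee_pos'].round(5),go(tools(JG)[1],s['ee_pos'])[0])
E
python3 -m crank '{"rotation":[[0,0,0.5],[0,0,0],[0,0,0]],"linear":[[0,0,0],[0,0,0],[0,0,0]],"gripper":[8,8,8]}' 120
python3 - <<'E'
from plan import *
s=monitor.read_state();print(s['ft_torque'].round(3),s['ft_force'].round(2),s['ee_pos'].round(5),go(tools(JG)[1],s['ee_pos'])[0])
E
python3 -m crank '{"rotation":[[0,0,-1],[0,0,0],[0,0,0]],"linear":[[0,0,0],[0,0,0],[0,0,0]],"gripper":[8,8,8]}' 120
python3 - <<'E'
from plan import *
s=monitor.read_state();print(s['ft_torque'].round(3),s['ft_force'].round(2),s['ee_pos'].round(5),go(tools(JG)[1],s['ee_pos'])[0])
E
```

```text
time: 16.28
ee_pos: [0.4987, 0.1249, 0.0297]
eef_rot: [3.141, -0.021, -0.004]
ft_force: [-11.0, -16.3, 6.4]
width: 0.0102
grasp_force: 113.1
time: 16.62
ee_pos: [0.4988, 0.1249, 0.0298]
eef_rot: [3.141, -0.021, -0.008]
ft_force: [-19.6, -15.4, 13.6]
width: 0.0102
grasp_force: 114.7
[-3.731  3.819  0.19 ] [-19.62 -15.43  13.56] [0.49883 0.12491 0.02976] [ 0.04  0.29 -0.17]
time: 16.87
ee_pos: [0.4988, 0.1249, 0.0298]
eef_rot: [3.141, -0.034, -0.008]
ft_force: [-19.3, -15.6, 14.3]
width: 0.0105
grasp_force: 114.6
[-3.746  3.806  0.578] [-19.27 -15.57  14.28] [0.49884 0.12493 0.02976] [ 0.04  0.29 -0.64]
time: 17.12
ee_pos: [0.499, 0.1249, 0.0299]
eef_rot: [3.141, -0.008, -0.008]
ft_force: [-18.8, -15.6, 15.6]
width: 0.0106
grasp_force: 114.7
[-3.619  3.824 -0.304] [-18.77 -15.63  15.59] [0.49896 0.12494 0.02985] [0.03 0.27 0.3 ]
```

```bash
python3 -m crank '{"rotation":[[0,0.5,0.3],[0,0,0],[0,0,0],[0,0,0]],"linear":[[0,0,-0.5],[0,0,0],[0,0,0],[0,0,0]],"gripper":[8,8,8,8]}' 120
python3 - <<'E'
from plan import *
s=monitor.read_state();print(s['ft_torque'].round(3),s['ft_force'].round(2),s['ee_pos'].round(5),go(tools(JG)[1],s['ee_pos'])[0])
E
python3 -m crank '{"rotation":[[0,0,0],[0,0,0],[0,0,0],[0,0,0]],"linear":[[0.5,-0.7,0],[0.5,-0.7,0],[0,0,0],[0,0,0]],"gripper":[8,8,8,8]}' 120
python3 - <<'E'
from plan import *
s=monitor.read_state();print(s['ft_torque'].round(3),s['ft_force'].round(2),s['ee_pos'].round(5),go(tools(JG)[1],s['ee_pos'])[0])
E
```

```text
time: 17.45
ee_pos: [0.5, 0.1249, 0.03]
eef_rot: [3.141, -0.016, 0.009]
ft_force: [-10.0, -15.5, 0.8]
width: 0.0103
grasp_force: 112.6
[-3.596  2.304 -0.144] [-10.02 -15.49   0.76] [0.50002 0.12492 0.02999] [ 0.04 -0.34 -0.  ]
time: 17.78
ee_pos: [0.5004, 0.1251, 0.0299]
eef_rot: [3.139, -0.018, 0.007]
ft_force: [-14.1, -22.3, 3.6]
width: 0.0104
grasp_force: 113.2
[-5.326  3.075 -0.023] [-14.13 -22.33   3.56] [0.50036 0.12508 0.02992] [ 0.13 -0.25 -0.05]
```

The x position jumped 1.2 mm when I unloaded the plate, so friction may have been carrying the x push. I'll unload the long fence and seat the end against the short fence first.

```bash
python3 -m crank '{"rotation":[[0,0,0],[0,0,0],[0,0,0],[0,0,0]],"linear":[[0,1.8,-0.2],[0,1.8,-0.2],[0,0,0],[0,0,0]],"gripper":[8,8,8,8]}' 120
python3 -m crank '{"rotation":[[0,0,0],[0,0,0],[0,0,0]],"linear":[[0,0.5,0],[0,0,0],[0,0,0]],"gripper":[8,8,8]}' 120
python3 -m crank '{"rotation":[[0,0,0],[0,0,0],[0,0,0]],"linear":[[0.7,0,0],[0,0,0],[0,0,0]],"gripper":[8,8,8]}' 120
python3 - <<'E'
from plan import *
s=monitor.read_state();print(s['ft_torque'].round(3),s['ft_force'].round(2),s['ee_pos'].round(5),go(tools(JG)[1],s['ee_pos'])[0])
E
```

```text
time: 18.12
ee_pos: [0.5008, 0.1247, 0.0302]
eef_rot: [-3.14, 0.014, -0.009]
ft_force: [-8.4, -2.8, -4.9]
width: 0.0102
grasp_force: 112.5
time: 18.37
ee_pos: [0.5009, 0.1246, 0.0302]
eef_rot: [-3.139, 0.013, -0.009]
ft_force: [-7.8, -1.1, -5.5]
width: 0.0102
grasp_force: 112.5
time: 18.62
ee_pos: [0.5008, 0.1245, 0.0302]
eef_rot: [-3.14, 0.013, -0.007]
ft_force: [-13.4, -1.3, -0.7]
width: 0.0105
grasp_force: 113.2
[-0.293  3.086 -0.064] [-13.35  -1.29  -0.67] [0.50083 0.12455 0.03023] [-0.12 -0.24  0.12]
```

```bash
python3 -m crank '{"rotation":[[0,0,0],[0,0,0],[0,0,0]],"linear":[[-1,0,0.5],[0,0,0.5],[0,0,0]],"gripper":[8,8,8]}' 120
python3 -m crank '{"rotation":[[0,0,0],[0,0,0],[0,0,0]],"linear":[[0,0,0.3],[0,0,0],[0,0,0]],"gripper":[8,8,8]}' 120
python3 - <<'E'
from plan import *
s=monitor.read_state();print(s['ft_torque'].round(3),s['ft_force'].round(2),s['ee_pos'].round(5),go(tools(JG)[1],s['ee_pos'])[0])
E
```

```text
time: 18.87
ee_pos: [0.5007, 0.1246, 0.0295]
eef_rot: [-3.139, 0.013, -0.01]
ft_force: [-11.0, -2.0, 4.7]
width: 0.0104
grasp_force: 113.7
time: 19.12
ee_pos: [0.5006, 0.1246, 0.0295]
eef_rot: [-3.139, 0.013, -0.01]
ft_force: [-12.3, -2.1, 9.4]
width: 0.0103
grasp_force: 115.0
[-0.385  2.699 -0.074] [-12.26  -2.08   9.43] [0.50065 0.12461 0.02947] [-0.14 -0.35  0.11]
```

It's seated on the plate and the short fence. Now I'll check level by comparing the panel's upper edge with the fence edge in the side image.

```bash
cat > lvl.py <<'E'
from plan import *
I=np.mean([cv2.cvtColor(snap('side')['image'],cv2.COLOR_RGB2LAB).astype(float) for _ in range(4)],0);S=snap('side')
s=monitor.read_state();p=s['ee_pos']
base=np.array([p[0],p[1]+.006,.012])
def fit(q0,q1,cols,ch,w=5):
    a,b=proj(S,[q0,q1]);X=[];Y=[]
    for c in cols:
        r=a[1]+(c-a[0])*(b[1]-a[1])/(b[0]-a[0]);r0=int(round(r))
        col=cv2.GaussianBlur(I[:,c,ch].reshape(-1,1),(1,3),0).ravel()
        g=np.abs(np.gradient(col))[r0-w:r0+w+1];k=g.argmax()
        if 0<k<2*w: d=g[k-1]-2*g[k]+g[k+1];X.append(c);Y.append(r0-w+k+.5*(g[k-1]-g[k+1])/d-r)
    X=np.array(X);Y=np.array(Y);k=np.abs(Y-np.median(Y))<1
    f=np.polyfit(X[k],Y[k],1);return 'off %.2f px slope %.2f deg n %d'%(np.median(Y),np.degrees(np.arctan(f[0])),k.sum())
J=lambda x,y,z:base+JG@np.array([x,y,z])
for ch in(0,1,2):
    print(ch,'panel far top',fit(J(-.012,-.055,.08),J(-.012,.055,.08),list(range(296,309))+list(range(326,340)),ch),
      '| near top',fit(J(0,-.055,.08),J(0,.055,.08),list(range(296,309))+list(range(326,340)),ch,4),
      '| fence outer',fit(J(.014,-.06,.035),J(.014,.08,.035),range(294,350),ch),
      '| fence bottom',fit(J(.014,-.06,0),J(.014,.08,0),range(294,350),ch))
E
python3 lvl.py
```

```text
0 panel far top off 3.70 px slope -0.03 deg n 26 | near top off 0.80 px slope -0.07 deg n 26 | fence outer off -1.31 px slope -0.07 deg n 14 | fence bottom off -0.36 px slope -0.03 deg n 56
1 panel far top off -0.08 px slope 0.17 deg n 27 | near top off -3.00 px slope 0.00 deg n 26 | fence outer off 1.03 px slope 0.22 deg n 55 | fence bottom off -0.89 px slope 0.06 deg n 56
2 panel far top off 4.18 px slope 0.07 deg n 19 | near top off 1.30 px slope 0.11 deg n 25 | fence outer off -2.61 px slope 0.28 deg n 50 | fence bottom off -0.76 px slope -0.07 deg n 56
```

The panel is parallel to the fence within about 0.2°. Now I'll build up the final push on both fences in alternating steps.

```bash
python3 -m crank '{"rotation":[[0,0,0],[0,0,0],[0,0,0],[0,0,0]],"linear":[[0.6,0,-0.2],[0.6,-0.5,0],[0.6,-0.5,0],[0,0,0]],"gripper":[8,8,8,8]}' 120
python3 -m crank '{"rotation":[[0,0,0],[0,0,0],[0,0,0],[0,0,0]],"linear":[[0,-0.7,0],[0,-0.7,0],[0,0,0],[0,0,0]],"gripper":[8,8,8,8]}' 120
python3 - <<'E'
from plan import *
s=monitor.read_state();print(s['ft_torque'].round(3),s['ft_force'].round(2),s['ee_pos'].round(5),go(tools(JG)[1],s['ee_pos'])[0])
E
```

```text
time: 19.7
ee_pos: [0.5006, 0.1247, 0.0296]
eef_rot: [-3.14, 0.014, -0.003]
ft_force: [-24.3, -6.8, 16.7]
width: 0.0103
grasp_force: 115.7
time: 20.03
ee_pos: [0.5006, 0.1248, 0.0296]
eef_rot: [3.141, -0.016, 0.003]
ft_force: [-24.3, -14.0, 18.0]
width: 0.0103
grasp_force: 115.7
[-3.301  4.832 -0.088] [-24.33 -14.    18.03] [0.50062 0.12482 0.02957] [ 0.02 -0.13  0.03]
```

```bash
python3 -m crank '{"rotation":[[0,0.2,0],[0,0,0],[0,0,0],[0,0,0]],"linear":[[0,0,-0.4],[0.6,-0.6,0],[0,-0.6,0],[0,0,0]],"gripper":[8,8,8,8]}' 120
python3 - <<'E'
from plan import *
s=monitor.read_state();print(s['ft_torque'].round(3),s['ft_force'].round(2),s['ee_pos'].round(5),go(tools(JG)[1],s['ee_pos'])[0])
E
```

```text
time: 20.37
ee_pos: [0.5007, 0.1249, 0.0296]
eef_rot: [3.14, -0.017, 0.007]
ft_force: [-23.5, -21.8, 12.3]
width: 0.0103
grasp_force: 114.8
[-4.799  5.085 -0.052] [-23.5  -21.81  12.31] [0.50073 0.1249  0.0296 ] [ 0.11 -0.25 -0.02]
```

```bash
python3 -m crank '{"rotation":[[0,0.1,0],[0,0,0],[0,0,0],[0,0,0],[0,0,0]],"linear":[[0.5,0,-0.3],[0.5,0,0],[0,-0.2,0],[0,0,0],[0,0,0]],"gripper":[8,8,8,8,8]}' 120
python3 lvl.py
python3 - <<'E'
from plan import *
s=monitor.read_state();print(s['time'],s['ft_torque'].round(3),s['ft_force'].round(2),s['ee_pos'].round(5),go(tools(JG)[1],s['ee_pos'])[0],s['grasp_force'])
E
```

```text
time: 20.78
ee_pos: [0.5008, 0.1249, 0.0296]
eef_rot: [3.139, -0.017, 0.006]
ft_force: [-28.0, -22.7, 9.8]
width: 0.0105
grasp_force: 114.7
0 panel far top off 3.73 px slope -0.16 deg n 27 | near top off 0.82 px slope -0.19 deg n 27 | fence outer off -1.05 px slope 0.50 deg n 6 | fence bottom off -0.45 px slope -0.03 deg n 56
1 panel far top off -0.10 px slope 0.08 deg n 27 | near top off -3.01 px slope -0.07 deg n 26 | fence outer off 0.94 px slope 0.10 deg n 55 | fence bottom off -1.06 px slope -0.08 deg n 56
2 panel far top off 4.19 px slope -0.19 deg n 21 | near top off 1.27 px slope -0.26 deg n 24 | fence outer off -2.70 px slope 0.39 deg n 49 | fence bottom off -0.85 px slope -0.07 deg n 56
21.0333 [-4.953  5.985 -0.039] [-28.53 -21.8   10.41] [0.50073 0.12494 0.02962] [ 0.13 -0.23 -0.02] 114.73061052616686
```

The hold is steady at 28 N on x, 22 N on y and 10 N down, with the panel level and the yaw torque near zero. Handing in.

```bash
python3 -c "
from bench import workorder
print(workorder.close_job())"
```

```text
the job is handed in; nothing more can be done
None
```

I handed the job in at about 21 s with the larger panel standing upright on the jig plate in the corner, still gripped and pushed at about 28 N towards the short fence and 22 N towards the long fence (10 N down); the hand-in call returned no verdict.

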